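# Stack two spacer rings in a gearbox neck

## Robot

A 6-joint arm with a two-finger parallel gripper is mounted at the origin on the work surface. World frame = base frame: x ahead of the robot, y to its left, z up, the work surface at z = 0. Lengths are in m, angles in rad, forces in N, time in s.
With the tool pointing down it reaches from about 0.375 to 0.9 m from the base axis. Payload 3.1 kg.
Tool frame: the origin (TCP) lies on the centre line of the jaws, within the pads' length; the fingertips stand 17 mm ahead of it and the grasp point (between the pads) lies 2 mm behind it; y points along the fingers, z is the direction in which the jaws open and shut, and the axes are right-handed (so a half turn about y gives the same grasp; the last joint's range is limited). The gripper opens to 85 mm and grips with 20 to 120 N. Pads are 22 mm wide; open, the fingers measure 114 mm over their backs; the gripper's body (76 mm by 85 mm) begins 54 mm behind the grasp point. The pads swing forward as they close: fully open they stand 13 mm farther back than shut.
Start: joints at [0.952, 0.527, 1.433, -0, 1.181, -0.178], TCP at [0.267, 0.565, 0.248] pointing down, gripper open.
Joint ranges: [-3.08, 3.08], [-0.75, 2.2], [0.22, 2.44], [-1.43, 4.57], [0, 2.65], [-2.85, 2.85]. Speed limits (rad/s): [2.79, 2.79, 3.14, 3.14, 3.14, 3.14].

## Interface

Orientations are given as a unit quaternion [x, y, z, w].
In Python, from station import manip gives the robot as it stands.
- The arm moves only by the shell command python3 -m handwheel 'ROWS' [FORCE]. ROWS is JSON, one flat list of numbers, 7 for each row, row after row: the shift along the tool's x, y, z in cm, then the turn, a rotation vector about the tool's x, y, z in rad, then the finger opening in cm, from 0 to 8.54. A call has 1 to 10 rows; each row is the pose to reach, as a shift and turn from the pose commanded when the call began, along the tool's axes at that moment; what a row does not reach only later rows make up. A row lasts 1/12 s, in which the tool goes at most 41.7 mm and 7.16 degrees, less where a joint would pass 70% of its speed; a pose out of reach is approached as far as the arm can. A call with a gripper value outside its range is refused whole. The fingers move at their own pace and stop on an object; FORCE is the grip in N (left out, the last holds). Time passes only in rows, so rows that repeat a pose let the fingers close. It gives the time, the measured TCP pose, the force and the opening at its end, in the units of the state.
- manip.sense(): the state, without advancing time (a new reading comes with each control period).
- manip.snapshot(name): name is "scene" or "side" or "wrist"; returns a dict with "frame" (480x640x3 uint8, red, green, blue), "depth" (480x640 float32, m along the optical axis (not along the pixel's ray), 0 where there is no reading), "camera_matrix" (3x3 intrinsics, pixels), "k1" (the pictures are not rectified: a ray, as slopes to the right and down, at radius r is drawn at 1 + k1 r^2 times it, then the intrinsics apply), "rvec" (rotation vector, rad) and "tvec" (3), from world to camera coordinates, as OpenCV has them. Camera axes: x right, y down, z forward; pixel columns grow to the right and rows downward; lengths in m; the calibration is good to about 2 mm. A picture is of the moment at which its call begins.
- manip.sign_off(): hands the job in, once; it reports no verdict.
The state is a dict: "t": time; "q": joint angles; "qd": joint speeds; "tau": joint torques, N m; "tcp_pos": TCP position; "tool_rot": TCP orientation; "force": force on the tool from outside, world axes, zero at the start; "ft_torque": the same for the moment, N m; "finger_gap": opening from 0.0 (shut) to 1.0 (fully open).
Only numpy, scipy, OpenCV 4.12 (cv2) and the standard library are available. Lean on these libraries where they do the work, as an engineer would, in place of code of your own. Each camera call takes 0.05 s, during which the arm holds its last target.

## Task

Drop the two smaller steel spacer rings (50 mm across; the larger 70 mm ring does not belong), one after the other, into the open neck of the grey gearbox housing, so that they lie flat on each other at the bottom of the bore. Leave the solid steel disc of the same size (no hole) where it lies.

Things in the scene. Friction and masses are not known exactly. Their poses are not given: they have to be found in the camera images.
- ring_a: flat steel spacer ring, 50 mm outside, 28 mm hole, 14 mm thick, 0.11 to 0.22 kg, lying flat. Origin at its centre (7 mm above the bench), z along its axis. Centres of other loose parts (up to 70 mm across, 40 mm high) are at least 110 mm away in world x or 95 mm in y: room for open fingers on its two x sides. Alike with ring_b; either may go in first.
- ring_b: flat steel spacer ring, 50 mm outside, 28 mm hole, 14 mm thick, 0.11 to 0.22 kg, lying flat. Origin at its centre (7 mm above the bench), z along its axis. Centres of other loose parts (up to 70 mm across, 40 mm high) are at least 110 mm away in world x or 95 mm in y: room for open fingers on its two x sides. Alike with ring_a; either may go in first.
- disc: solid plain steel disc without a hole, 50 mm diameter, 14 mm thick, lying flat on the bench among the rings; a bystander, to be left alone. Origin at its centre.
- bore_floor (a point): centre of the flat bore floor, 25 mm above the bench, in the grey housing: fixed, upright, 116 mm square foot, round neck open on top; z up along the bore. Oiled bore 62 mm wide up to 30 mm above the floor, then flaring to 77 mm at the mouth, 42 mm above the floor (67 mm above the bench); rim 88 mm outside. A ring let go level at the mouth within 10 mm of the axis drops in and settles flat.
Things that resemble listed ones, but are neither listed nor needed, are in the scene too. What is shaped like the ring_b but green or purple is not meant.

How it is judged:
At the end, for the whole second after the job is handed in: Both rings lie at rest (slower than 20 mm/s) in the bore: each centre within 10 mm of the bore's axis and less than 28 mm above its floor (two rings flat on each other give 7 and 21 mm), each ring level to 10 degrees, either ring below (horizontal distance between each of ring_a, ring_b and bore_floor below 0.01 m and z of ring_a in the frame of bore_floor between 0 and 0.028 m and angle between the z axis of each of ring_a, ring_b and the z axis of bore_floor, either way round below 0.175 rad and linear speed of each of ring_a, ring_b below 0.02 m/s and z of ring_b in the frame of bore_floor between 0 and 0.028 m); the robot touches nothing.
It fails at once if the solid disc is moved more than 30 mm (distance of disc from where it was at the start of the episode above 0.03 m).
It also fails if it takes over 56 s, if anything falls off the work surface, if the arm or the gripper's body presses on something with over 40 N, if the wrist force passes 120 N, or if a joint passes its speed limit or range.

## Working session

There is one attempt and no reset: what is moved stays moved. The work goes in short steps, Python scripts to look and compute and a shell command to move; the robot and the scene stay as the last step left them, time stands still between calls to the robot, and variables do not carry over. Pictures are saved under pics/ and viewed, and the job is handed in when it is done.

```bash
mkdir -p pics; ls; python3 - <<'E'
from station import manip
import cv2,numpy as np
s=manip.sense();print(s)
for n in("scene","side"):
    d=manip.snapshot(n);cv2.imwrite(f"pics/{n}0.png",d["frame"][:,:,::-1]);np.savez(f"{n}0.npz",**d)
    print(n,d["camera_matrix"],d["k1"],d["rvec"],d["tvec"])
E
```

```text
pics
{'t': 0.0, 'q': array([ 9.51531548e-01,  5.28486972e-01,  1.43389604e+00,  1.77276270e-05,
        1.18136012e+00, -1.78456271e-01]), 'qd': array([-0.00220609, -0.0011604 , -0.00084869, -0.00093248,  0.00102419,
       -0.00032432]), 'tau': array([ 9.59402678e-05, -4.42354345e+01, -1.78024417e+01, -2.19743856e-04,
        8.71013763e-03,  1.82812801e-05]), 'tcp_pos': array([0.26622132, 0.56473013, 0.24732277]), 'tool_rot': array([ 0.69069872, -0.15489345,  0.15429221, -0.68930197]), 'force': array([0.32460453, 0.06303296, 0.31032912]), 'ft_torque': array([-0.00542143, -0.01785145,  0.01133931]), 'finger_gap': 1.0015531754535962}
scene [[507.47605375   0.         318.01516547]
 [  0.         507.47605375 241.40123094]
 [  0.           0.           1.        ]] -0.1380581172792321 [ 1.50710343  2.35730103 -0.65082211] [ 0.29060005 -0.43336696  1.22049485]
side [[610.96762683   0.         308.43348209]
 [  0.         610.96762683 243.82881547]
 [  0.           0.           1.        ]] 0.05984556609651569 [ 2.18236168 -0.16046484  0.07738756] [-0.6044844   0.08319732  1.11018373]
```

View pics/scene0.png

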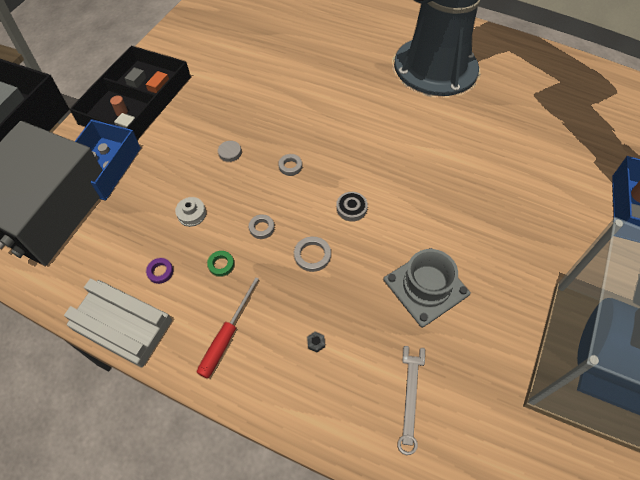

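View pics/side0.png

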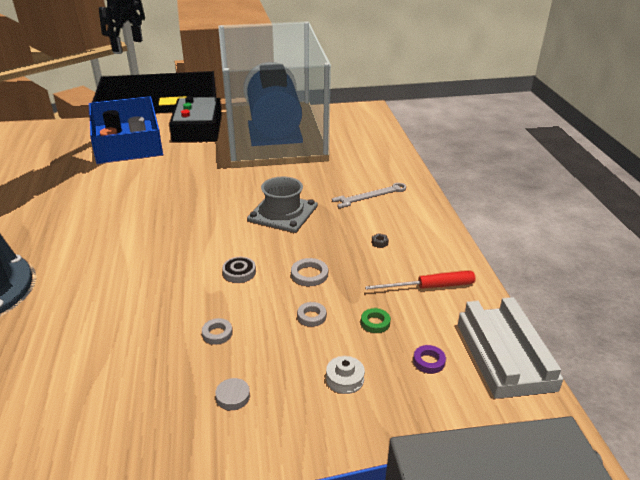

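Candidates for the wanted rings in the scene view:
- Small steel rings at (290,164) and (261,226).
- Large ring at (312,254), disc at (229,151), green ring at (220,263) and purple ring at (159,270).
- Bearing at (351,206) and pulley at (190,211).

I choose (290,164) and (261,226): plain steel, holed and small. The housing is at (430,278), mouth about (432,268). Next I measure these and make a close crop.

```bash
cat > h.py <<'E'
import numpy as np,cv2
from scipy.optimize import least_squares
def cloud(d):
    K=d["camera_matrix"];k1=float(d["k1"]);R=cv2.Rodrigues(np.array(d["rvec"],float))[0];t=np.array(d["tvec"],float).ravel()
    v,u=np.mgrid[0:480,0:640].astype(np.float32)
    p=cv2.undistortPoints(np.stack([u.ravel(),v.ravel()],1)[:,None].astype(float),K,np.array([k1,0,0,0,0.]))[:,0]
    z=d["depth"].ravel()
    P=np.c_[p*z[:,None],z]; W=(P-t)@R
    W[z==0]=np.nan
    return W.reshape(480,640,3)
def circ(P):
    f=lambda c:np.hypot(P[:,0]-c[0],P[:,1]-c[1])-c[2]
    r=least_squares(f,[*P[:,:2].mean(0),.03],loss="soft_l1",f_scale=.002)
    return r.x
def proj(d,X):
    return cv2.projectPoints(np.array(X,float).reshape(-1,1,3),np.array(d["rvec"],float),np.array(d["tvec"],float),d["camera_matrix"],np.array([float(d["k1"]),0,0,0,0]))[0][:,0]
E
python3 - <<'E'
from h import *
pts={"ring1":(290,164),"ring2":(261,226),"big":(312,254),"disc":(229,151),"green":(220,263),"purple":(159,270),"bearing":(351,206),"pulley":(190,211)}
S=np.load("scene0.npz");D=np.load("side0.npz");ws=cloud(S);wd=cloud(D)
for n,(u,v) in pts.items():
    c=ws[v,u,:2]
    for nm,W in(("scene",ws),("side",wd)):
        Q=W.reshape(-1,3);cc=c.copy()
        for _ in range(3):
            m=(np.hypot(*(Q[:,:2]-cc).T)<.045)&(Q[:,2]>.009)
            M=Q[m]; cc=(M[:,:2].min(0)+M[:,:2].max(0))/2
        e=np.ptp(M[:,:2],0)
        print(n,nm,np.round(cc,4),"ext",np.round(e,4),"z",np.round(np.median(M[:,2]),4),len(M))
for nm,W in(("scene",ws),("side",wd)):
    Q=W.reshape(-1,3); m=(np.hypot(*(Q[:,:2]-ws[268,432,:2]).T)<.09)&(Q[:,2]>.061)&(Q[:,2]<.075)
    M=Q[m];print("rim",nm,(M.min(0)+M.max(0))/2,np.ptp(M,0),circ(M),np.median(M[:,2]))
a=cv2.imread("pics/scene0.png")[130:290,160:380];cv2.imwrite("pics/crop0.png",cv2.resize(a,None,fx=3.6,fy=3.6,interpolation=cv2.INTER_CUBIC))
E
```

```text
ring1 scene [ 0.4338 -0.1819] ext [0.0509 0.0504] z 0.0132 269
ring1 side [ 0.4327 -0.184 ] ext [0.0492 0.0542] z 0.0147 456
ring2 scene [ 0.5938 -0.1641] ext [0.051  0.0498] z 0.0128 331
ring2 side [ 0.5921 -0.1654] ext [0.0495 0.0502] z 0.0157 424
big scene [ 0.6069 -0.0483] ext [0.0704 0.0695] z 0.0129 570
big side [ 0.6053 -0.0501] ext [0.0691 0.0722] z 0.0155 549
disc scene [ 0.4549 -0.3187] ext [0.0503 0.0482] z 0.0128 340
disc side [ 0.4516 -0.3205] ext [0.0501 0.0516] z 0.0154 804
green scene [ 0.6978 -0.1967] ext [0.0504 0.0499] z 0.0132 363
green side [ 0.6951 -0.1985] ext [0.0484 0.0514] z 0.0154 450
purple scene [ 0.7595 -0.295 ] ext [0.0492 0.0503] z 0.0132 345
purple side [ 0.7574 -0.2952] ext [0.0511 0.0516] z 0.0147 530
bearing scene [ 0.479  -0.0247] ext [0.0627 0.0609] z 0.0157 674
bearing side [ 0.4763 -0.0239] ext [0.0612 0.0651] z 0.0184 652
pulley scene [ 0.6226 -0.3106] ext [0.0581 0.0585] z 0.0205 578
pulley side [ 0.6212 -0.3099] ext [0.0574 0.0592] z 0.0218 977
rim scene [0.58151504 0.16834666 0.06573065] [0.08827047 0.08667512 0.00944386] [0.58243708 0.16797736 0.03936902] 0.06560141855693621
rim side [0.57918207 0.16667574 0.06709084] [0.08576486 0.09618697 0.01216856] [0.57907086 0.16632413 0.0392475 ] 0.06762901085851163
```

View pics/crop0.png

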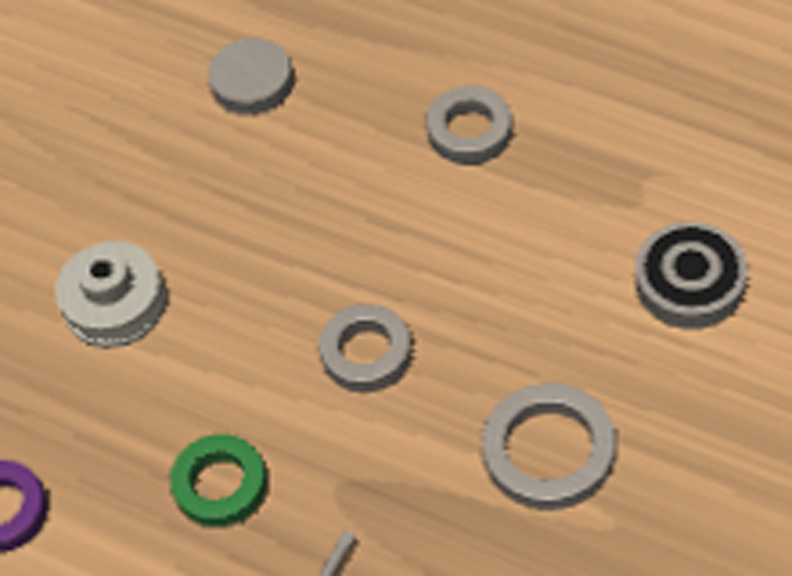

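The crop confirms it: two plain small rings with holes, at crop (469,123) and (365,346). The disc at (250,75) is solid. Next I check the path for tall obstacles and work out the first move.

```bash
cat >> h.py <<'E'
from scipy.spatial.transform import Rotation as Ro
def go(goal,sgn=None,verbose=True):
    from station import manip
    s=manip.sense();R=Ro.from_quat(s["tool_rot"]).as_matrix();p=s["tcp_pos"]
    best=None
    for g in((1,-1) if sgn is None else (sgn,)):
        G=np.array([[0,-g,0],[0,0,-1],[g,0,0]],float).T
        rv=Ro.from_matrix(R.T@G).as_rotvec()
        if best is None or np.linalg.norm(rv)<np.linalg.norm(best[1]): best=(g,rv)
    print("t %.2f tcp"%s["t"],np.round(p,4),"gap",round(s["finger_gap"],3),"F",np.round(s["force"],1),"q",np.round(s["q"],2))
    print("axes x,y,z in world\n",np.round(R.T,3))
    print("shift cm",np.round(R.T@(np.array(goal)-p)*100,2),"turn",np.round(best[1],3),"sgn",best[0])
E
python3 - <<'E'
from h import *
for n in("scene0","side0"):
    W=cloud(np.load(n+".npz")).reshape(-1,3);m=(W[:,2]>.1)&(W[:,0]>.15)&(W[:,0]<.95)&(abs(W[:,1])<.8)
    M=W[m]
    H,xe,ye=np.histogram2d(M[:,0],M[:,1],bins=[np.arange(.15,1,.1),np.arange(-.8,.85,.1)])
    print(n);print(H.astype(int))
go([.593,-.165,.15]);
E
```

```text
scene0
[[   0    0    0    0    0    0    0    0    0    0    0    0    0    0
     0    0]
 [   0    0    0    0    0    0    0    0    0    0    0    0    0    0
     0    0]
 [   0    0    0    0    0    0    0    0    0    0    0    0    0    0
     0    0]
 [   0    0    0    0    0    0    0    0    0    0    0 1344  885    0
     0    0]
 [  22  279  359    0    0    0    0    0    0    0    0 2258 1980    0
     0    0]
 [  54 1503 2162    0    0    0    0    0    0    0    0 2180 4775  289
     0    0]
 [   0  255 2197    0    0    0    0    0    0    0    0    0    0    0
     0    0]
 [   0    0  104    0    0    0    0    0    0    0    0    0    0    0
     0    0]]
side0
[[   0    0    0    0    0    0    0    0    0    0    0    0  123  409
     0    0]
 [   0    0    0    0    0    0    0    0    0    0    0    0    0  710
   319    0]
 [   0    0    0    0    0    0    0    0    0    0    0    0    0    0
     0    0]
 [   0    0    0    0    0    0    0    0    0    0    0 1971  472  398
   348  107]
 [   0    0 1030    0    0    0    0    0    0    0    0 2693  632  535
   458  128]
 [   0    0 4582    0    0    0    0    0    0    0    0 1805  422  374
   302   82]
 [   0    0 5327    0    0    0    0    0    0    0    0    0    0    0
     0    0]
 [   0    0   27    0    0    0    0    0    0    0    0    0    0    0
     0    0]]
t 0.10 tcp [0.2663 0.5648 0.2474] gap 1.002 F [-0.1  0.2  0.3] q [ 0.95  0.53  1.43 -0.    1.18 -0.18]
axes x,y,z in world
 [[ 0.904 -0.427 -0.   ]
 [-0.001 -0.002 -1.   ]
 [ 0.427  0.904 -0.002]]
shift cm [ 60.69   9.82 -52.04] turn [2.00e-03 1.13e+00 1.00e-03] sgn 1
```

```bash
python3 -m handwheel '[30,0,-32,0,1.13,0,7.5, 30,0,-32,0,1.13,0,7.5, 30,0,-32,0,1.13,0,7.5, 30,0,-32,0,1.13,0,7.5, 30,0,-32,0,1.13,0,7.5, 30,0,-32,0,1.13,0,7.5, 30,0,-32,0,1.13,0,7.5, 30,0,-32,0,1.13,0,7.5, 30,0,-32,0,1.13,0,7.5, 30,0,-32,0,1.13,0,7.5]' 50
python3 -c "
from h import *
go([.593,-.165,.12],1)"
```

```text
t: 0.93
tcp_pos: [0.3946, 0.1669, 0.2482]
tool_rot: [-0.499, 0.501, -0.501, 0.499]
force: [0.1, -0.2, -0.5]
finger_gap: 0.878
t 0.93 tcp [0.3946 0.1669 0.2482] gap 0.878 F [ 0.1 -0.2 -0.5] q [0.14 0.26 1.9  0.   0.98 0.14]
axes x,y,z in world
 [[-0.004 -1.    -0.   ]
 [-0.     0.    -1.   ]
 [ 1.    -0.004 -0.   ]]
shift cm [33.11 12.82 19.98] turn [ 0.    -0.004 -0.   ] sgn 1
```

```bash
python3 -m handwheel '[33,12,20,0,0,0,7.5, 33,12,20,0,0,0,7.5, 33,12,20,0,0,0,7.5, 33,12,20,0,0,0,7.5, 33,12,20,0,0,0,7.5, 33,12,20,0,0,0,7.5, 33,12,20,0,0,0,7.5, 33,12,20,0,0,0,7.5, 33,12,20,0,0,0,7.5, 33,12,20,0,0,0,7.5]' 50
python3 -m handwheel '[0,0,0,0,0,0,7, 0,0,0,0,0,0,7, 0,0,0,0,0,0,7]'
python3 - <<'E'
from h import *
from station import manip
d=manip.snapshot("wrist");cv2.imwrite("pics/w1.png",d["frame"][:,:,::-1]);np.savez("w1.npz",**d)
go([.593,-.165,.06],1)
E
```

```text
t: 1.77
tcp_pos: [0.596, -0.1647, 0.1268]
tool_rot: [0.5, -0.5, 0.501, -0.499]
force: [1.1, 0.7, 0.6]
finger_gap: 0.878
t: 2.02
tcp_pos: [0.5936, -0.1605, 0.1277]
tool_rot: [-0.5, 0.501, -0.499, 0.5]
force: [-0.8, 0.8, 0.3]
finger_gap: 0.82
t 2.07 tcp [ 0.5936 -0.16    0.1282] gap 0.821 F [-0.4  0.2  0. ] q [-0.44  0.67  1.56  0.    0.92 -0.45]
axes x,y,z in world
 [[ 0.001 -1.    -0.001]
 [-0.002  0.001 -1.   ]
 [ 1.     0.001 -0.002]]
shift cm [ 0.51  6.82 -0.05] turn [ 0.002  0.001 -0.001] sgn 1
```

View pics/w1.png

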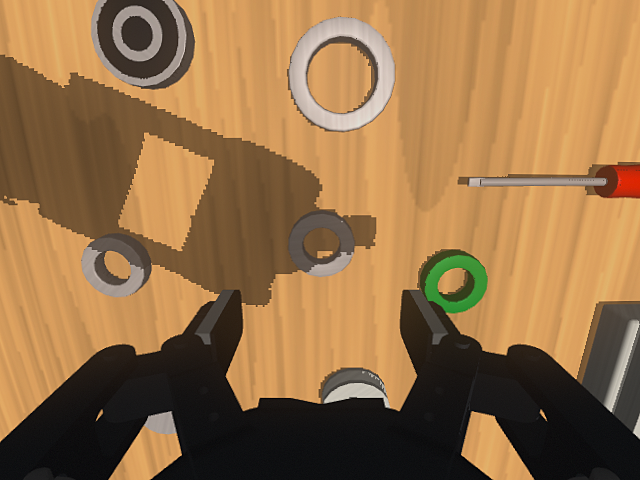

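The target ring is at (321,243), centred between the fingers, and the green ring at (454,281) clears the right finger. Next I measure with the wrist depth.

```bash
python3 - <<'E'
from h import *
W=cloud(np.load("w1.npz"))
for n,c in(("ring2",(.593,-.165)),("ring1",(.433,-.183)),("big",(.606,-.049))):
    Q=W.reshape(-1,3);cc=np.array(c)
    for _ in range(3):
        M=Q[(np.hypot(*(Q[:,:2]-cc).T)<.045)&(Q[:,2]>.009)&(Q[:,2]<.03)];cc=(M[:,:2].min(0)+M[:,:2].max(0))/2
    print(n,cc,np.ptp(M[:,:2],0),np.median(M[:,2]))
# finger tips: near points
Q=W.reshape(-1,3);M=Q[(Q[:,2]>.06)];print("finger lowest z",np.sort(M[:,2])[:5], "x range of low", [M[M[:,2]<M[:,2].min()+.005][:,0].min(),M[M[:,2]<M[:,2].min()+.005][:,0].max()])
L=M[M[:,2]<M[:,2].min()+.012];print(np.round([L[L[:,0]<.594].min(0),L[L[:,0]<.594].max(0),L[L[:,0]>.594].min(0),L[L[:,0]>.594].max(0)],3))
E
```

```text
ring2 [ 0.59427726 -0.16457184] [0.04906509 0.04920343] 0.013659368805526609
ring1 [ 0.43473239 -0.18266284] [0.04962077 0.04932755] 0.013580832226644725
big [ 0.60753679 -0.04930604] [0.06869351 0.06900504] 0.013904208254984902
finger lowest z [0.11770228 0.11778012 0.11780299 0.11816779 0.11827171] x range of low [np.float64(0.5548531636094595), np.float64(0.6356761411552916)]
[[ 0.546 -0.172  0.118]
 [ 0.56  -0.149  0.13 ]
 [ 0.629 -0.171  0.118]
 [ 0.643 -0.149  0.13 ]]
```

```bash
python3 -m handwheel '[0.4,2,0.05,0,0,0,6.4, 0.4,4,0.05,0,0,0,6.4, 0.4,6,0.05,0,0,0,6.4, 0.4,7.5,0.05,0,0,0,6.4, 0.4,8.7,0.05,0,0,0,6.4, 0.4,9.6,0.05,0,0,0,6.4, 0.4,10.2,0.05,0,0,0,6.4, 0.4,10.6,0.05,0,0,0,6.4, 0.4,10.8,0.05,0,0,0,6.4, 0.4,10.8,0.05,0,0,0,6.4]'
python3 - <<'E'
from h import *
from station import manip
d=manip.snapshot("wrist");cv2.imwrite("pics/w2.png",d["frame"][:,:,::-1])
W=cloud(d);Q=W.reshape(-1,3)
go([.594,-.1645,.017],1)
E
```

```text
t: 2.9
tcp_pos: [0.5953, -0.1652, 0.0205]
tool_rot: [0.5, -0.5, 0.5, -0.5]
force: [-0.5, -0.7, 0.5]
finger_gap: 0.754
t 2.95 tcp [ 0.5955 -0.1654  0.0207] gap 0.749 F [ 0.7 -0.5 -0. ] q [-0.45  0.83  1.59  0.    0.72 -0.45]
axes x,y,z in world
 [[ 0.    -1.     0.   ]
 [ 0.001 -0.    -1.   ]
 [ 1.     0.     0.001]]
shift cm [-0.09  0.37 -0.15] turn [-0.001  0.     0.   ] sgn 1
```

View pics/w2.png

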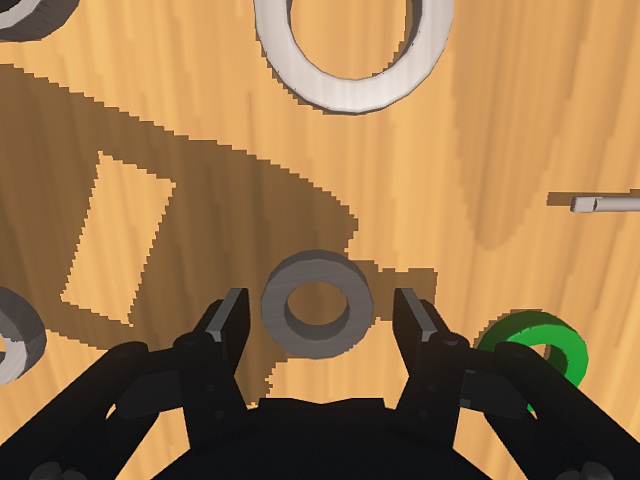

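The ring at (317,303) sits between the pads and the green ring is not touched. Close now.

```bash
python3 -m handwheel '[0,0.2,-0.1,0,0,0,6.2, 0,0.35,-0.1,0,0,0,5.8, 0,0.35,-0.1,0,0,0,5.4, 0,0.35,-0.1,0,0,0,5, 0,0.35,-0.1,0,0,0,4.6, 0,0.35,-0.1,0,0,0,4.2, 0,0.35,-0.1,0,0,0,4.2, 0,0.35,-0.1,0,0,0,4.2, 0,0.35,-0.1,0,0,0,4.2, 0,0.35,-0.1,0,0,0,4.2]' 50
python3 -m handwheel '[0,-0.5,0,0,0,0,4.2, 0,-1.5,0,0,0,0,4.2, 0,-3,0,0,0,0,4.2, 0,-5,0,0,0,0,4.2, 0,-7,0,0,0,0,4.2, 0,-9,0,0,0,0,4.2, 0,-11,0,0,0,0,4.2, 0,-12,0,0,0,0,4.2, 0,-12,0,0,0,0,4.2, 0,-12,0,0,0,0,4.2]' 50
python3 - <<'E'
from h import *
from station import manip
d=manip.snapshot("wrist");cv2.imwrite("pics/w3.png",d["frame"][:,:,::-1]);np.savez("w3.npz",**d)
go([.581,.167,.13],1)
E
```

```text
t: 3.78
tcp_pos: [0.5941, -0.1653, 0.0175]
tool_rot: [0.5, -0.5, 0.5, -0.5]
force: [-1.9, -0.1, 6.1]
finger_gap: 0.558
t: 4.62
tcp_pos: [0.5942, -0.1653, 0.1372]
tool_rot: [0.5, -0.5, 0.5, -0.5]
force: [-0.5, 0.3, -1.6]
finger_gap: 0.562
t 4.67 tcp [ 0.5936 -0.165   0.1362] gap 0.559 F [-0.5 -0.1 -2.3] q [-0.45  0.66  1.55  0.    0.94 -0.45]
axes x,y,z in world
 [[ 0.    -1.    -0.001]
 [-0.001  0.001 -1.   ]
 [ 1.     0.    -0.001]]
shift cm [-33.2    0.64  -1.26] turn [ 0.001  0.    -0.001] sgn 1
```

View pics/w3.png

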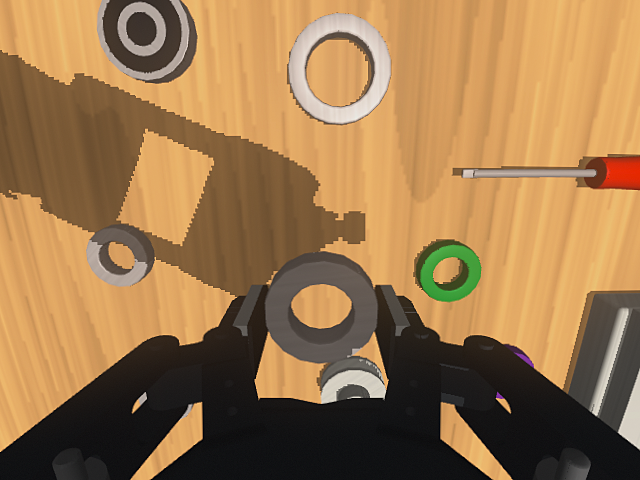

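Ring is held at (321,306), level between the pads. Its offset from the TCP is measured next while moving to the housing.

```bash
python3 -m handwheel '[-33,0,-1.2,0,0,0,4.2, -33,0,-1.2,0,0,0,4.2, -33,0,-1.2,0,0,0,4.2, -33,0,-1.2,0,0,0,4.2, -33,0,-1.2,0,0,0,4.2, -33,0,-1.2,0,0,0,4.2, -33,0,-1.2,0,0,0,4.2, -33,0,-1.2,0,0,0,4.2, -33,0,-1.2,0,0,0,4.2, -33,0,-1.2,0,0,0,4.2]' 50
python3 -m handwheel '[0,0,0,0,0,0,4.2, 0,0,0,0,0,0,4.2, 0,0,0,0,0,0,4.2]'
python3 - <<'E'
from h import *
from station import manip
T=np.array([.5936,-.165,.1362])
Q=cloud(np.load("w3.npz")).reshape(-1,3)-T
M=Q[(np.abs(Q[:,0])<.0245)&(np.abs(Q[:,1])<.035)&(Q[:,2]<.03)&(Q[:,2]>-.04)]
z=np.median(M[:,2]);M2=M[abs(M[:,2]-z)<.004];print("ring top z",z,(M2.min(0)+M2.max(0))/2,np.ptp(M2,0))
print("plane",np.linalg.lstsq(np.c_[M2[:,:2],np.ones(len(M2))],M2[:,2],rcond=None)[0])
d=manip.snapshot("wrist");cv2.imwrite("pics/w4.png",d["frame"][:,:,::-1]);np.savez("w4.npz",**d)
W=cloud(d).reshape(-1,3)
m=(np.hypot(W[:,0]-.581,W[:,1]-.167)<.055)&(W[:,2]>.06)&(W[:,2]<.074);M=W[m];print("rim",M.min(0),M.max(0),circ(M))
go([.581,.167,.13],1)
E
```

```text
t: 5.5
tcp_pos: [0.5806, 0.167, 0.135]
tool_rot: [0.502, -0.5, 0.498, -0.5]
force: [0.5, -0.6, -2.3]
finger_gap: 0.554
t: 5.75
tcp_pos: [0.5822, 0.163, 0.1363]
tool_rot: [-0.5, 0.501, -0.5, 0.499]
force: [0.9, -0.4, -1.6]
finger_gap: 0.555
ring top z -0.0028662528046548563 [ 1.35252293e-05 -1.60453312e-04 -2.87567792e-03] [0.04896777 0.05026405 0.00797915]
plane [-0.00190628 -0.00544568 -0.0029768 ]
rim [0.53821279 0.1242231  0.06000234] [0.62519114 0.21226812 0.06946718] [0.58179605 0.16939803 0.03867466]
t 5.80 tcp [0.5824 0.163  0.1365] gap 0.561 F [ 0.6 -0.7 -2.1] q [ 0.09  0.64  1.58 -0.    0.92  0.09]
axes x,y,z in world
 [[-0.002 -1.     0.   ]
 [-0.001 -0.    -1.   ]
 [ 1.    -0.002 -0.001]]
shift cm [-0.4   0.65 -0.14] turn [ 0.001 -0.002  0.   ] sgn 1
```

View pics/w4.png

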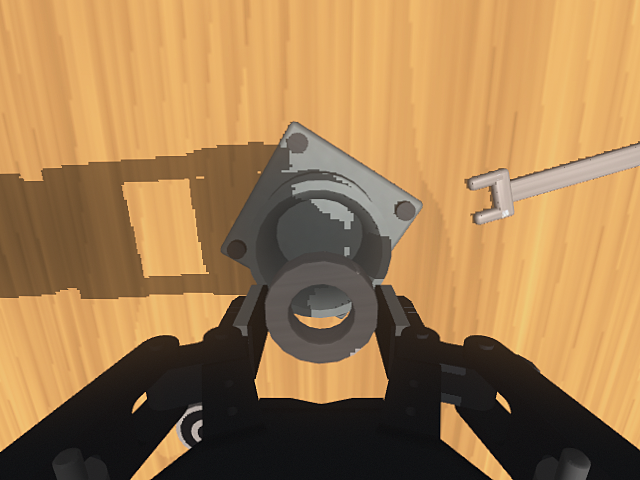

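```bash
python3 -m handwheel '[-0.5,1,-0.1,0,0,0,4.2, -0.5,2,-0.1,0,0,0,4.2, -0.5,3,-0.1,0,0,0,4.2, -0.5,4,-0.1,0,0,0,4.2, -0.5,4.7,-0.1,0,0,0,4.2, -0.5,5.1,-0.1,0,0,0,4.2, -0.5,5.2,-0.1,0,0,0,4.2, -0.5,5.2,-0.1,0,0,0,4.2, -0.5,5.2,-0.1,0,0,0,4.2]' 50
python3 - <<'E'
from h import *
from station import manip
for n in("wrist","side"):
    d=manip.snapshot(n);cv2.imwrite(f"pics/{n}5.png",d["frame"][:,:,::-1])
    if n=="side":cv2.imwrite("pics/side5.png",cv2.resize(d["frame"][130:250,200:360,::-1],None,fx=4,fy=4))
go([.5815,.168,.084],1)
E
```

```text
t: 6.55
tcp_pos: [0.5815, 0.1698, 0.085]
tool_rot: [-0.5, 0.5, -0.5, 0.5]
force: [-0.9, -0.3, -1.6]
finger_gap: 0.558
t 6.65 tcp [0.5816 0.1698 0.0854] gap 0.554 F [ 0.7  0.8 -1.7] q [ 0.1   0.72  1.6  -0.    0.82  0.1 ]
axes x,y,z in world
 [[ 0.    -1.    -0.   ]
 [ 0.001  0.    -1.   ]
 [ 1.     0.     0.001]]
shift cm [ 0.18  0.14 -0.01] turn [-0.001  0.    -0.   ] sgn 1
```

View pics/wrist5.png

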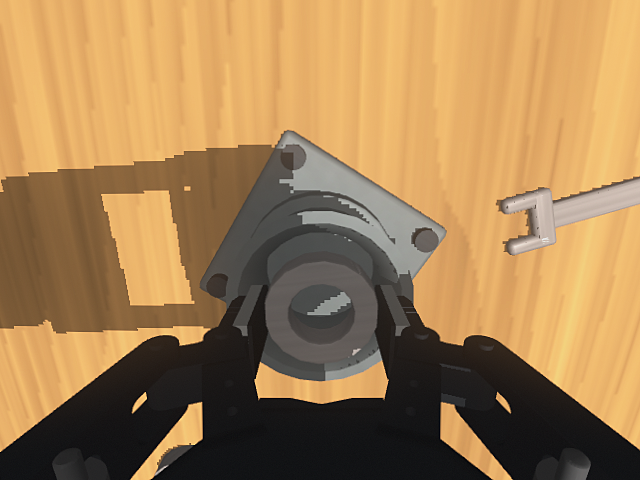

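View pics/side5.png

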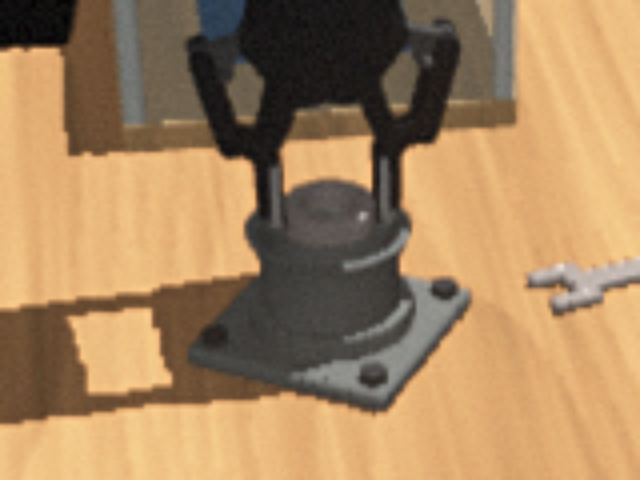

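The ring (wrist (322,307); side crop (330,212)) is centred at the mouth, with the tips about level with the rim. I lower it 1 mm, release and rise.

```bash
python3 -m handwheel '[0.1,0.1,0,0,0,0,4.2, 0.1,0.1,0,0,0,0,7, 0.1,0.1,0,0,0,0,7, 0.1,0.1,0,0,0,0,7, 0.1,0.1,0,0,0,0,7, 0.1,-1,0,0,0,0,7, 0.1,-3,0,0,0,0,7, 0.1,-5,0,0,0,0,7, 0.1,-7,0,0,0,0,7, 0.1,-8,0,0,0,0,7]' 50
python3 - <<'E'
from h import *
from station import manip
for n in("scene",):
    d=manip.snapshot(n);cv2.imwrite("pics/scene6.png",cv2.resize(d["frame"][130:340,190:490,::-1],None,fx=2.5,fy=2.5))
d=manip.snapshot("wrist");cv2.imwrite("pics/w6.png",d["frame"][:,:,::-1])
go([.434,-.1828,.12],1)
E
```

```text
t: 7.48
tcp_pos: [0.5826, 0.169, 0.1681]
tool_rot: [-0.499, 0.499, -0.501, 0.501]
force: [0.2, -0.5, 0.7]
finger_gap: 0.82
t 7.58 tcp [0.5827 0.169  0.1675] gap 0.823 F [ 0.4 -0.4  0.2] q [0.1  0.6  1.56 0.   0.98 0.1 ]
axes x,y,z in world
 [[ 0.    -1.    -0.001]
 [ 0.005  0.001 -1.   ]
 [ 1.     0.     0.005]]
shift cm [ 35.18   4.65 -14.9 ] turn [-0.005  0.    -0.001] sgn 1
```

View pics/w6.png

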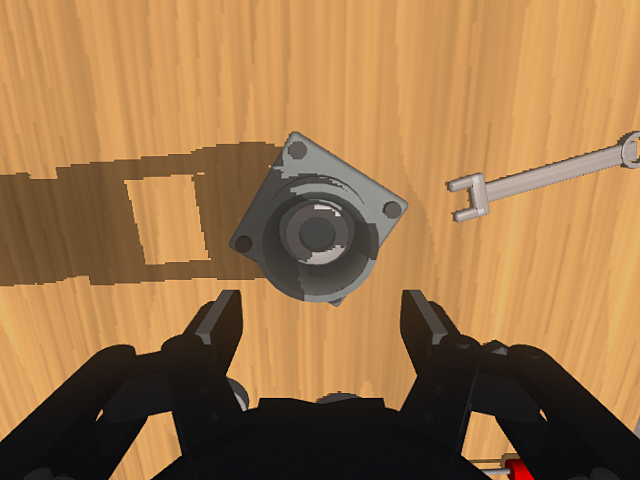

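The first ring lies in the bore at (317,232). Now to the second one.

```bash
python3 -m handwheel '[35,4,-14.8,0,0,0,7, 35,4,-14.8,0,0,0,7, 35,4,-14.8,0,0,0,7, 35,4,-14.8,0,0,0,7, 35,4,-14.8,0,0,0,7, 35,4,-14.8,0,0,0,7, 35,4,-14.8,0,0,0,7, 35,4,-14.8,0,0,0,7, 35,4,-14.8,0,0,0,7, 35,4,-14.8,0,0,0,7]' 50
python3 -m handwheel '[0,0,0,0,0,0,7, 0,0,0,0,0,0,7, 0,0,0,0,0,0,7]'
python3 - <<'E'
from h import *
from station import manip
d=manip.snapshot("wrist");cv2.imwrite("pics/w7.png",d["frame"][:,:,::-1])
Q=cloud(d).reshape(-1,3);cc=np.array([.434,-.1828])
for _ in range(3):
    M=Q[(np.hypot(*(Q[:,:2]-cc).T)<.045)&(Q[:,2]>.009)&(Q[:,2]<.03)];cc=(M[:,:2].min(0)+M[:,:2].max(0))/2
print(cc,np.ptp(M[:,:2],0),np.median(M[:,2]))
go([*cc,.017],1)
E
```

```text
t: 8.42
tcp_pos: [0.4312, -0.1861, 0.1236]
tool_rot: [-0.499, 0.502, -0.501, 0.498]
force: [-0.3, 0.3, -0.4]
finger_gap: 0.818
t: 8.67
tcp_pos: [0.4331, -0.1798, 0.1245]
tool_rot: [-0.5, 0.5, -0.499, 0.5]
force: [-0.2, 0.6, 0.0]
finger_gap: 0.822
[ 0.43393516 -0.18267263] [0.04986097 0.04941115] 0.013670040295662086
t 8.72 tcp [ 0.4333 -0.1796  0.1247] gap 0.819 F [0.6 0.6 0.3] q [-0.63  0.53  1.93  0.    0.68 -0.63]
axes x,y,z in world
 [[ 0.002 -1.    -0.001]
 [-0.001  0.001 -1.   ]
 [ 1.     0.002 -0.001]]
shift cm [ 0.32 10.76  0.07] turn [ 0.001  0.002 -0.001] sgn 1
```

View pics/w7.png

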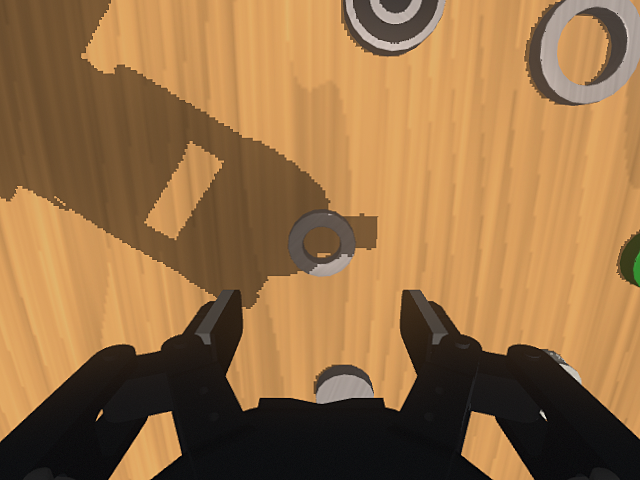

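The second ring is at (321,243), and the solid disc at (344,385) is well clear. Descend and grip.

```bash
python3 -m handwheel '[0.3,2,0.05,0,0,0,6.4, 0.3,4,0.05,0,0,0,6.4, 0.3,6,0.05,0,0,0,6.4, 0.3,7.5,0.05,0,0,0,6.4, 0.3,8.7,0.05,0,0,0,6.4, 0.3,9.6,0.05,0,0,0,6.4, 0.3,10.2,0.05,0,0,0,6.4, 0.3,10.5,0.05,0,0,0,6.4, 0.3,10.5,0.05,0,0,0,6.4, 0.3,10.5,0.05,0,0,0,6.4]'
python3 -c "
from h import *
go([.434,-.1828,.0172],1)"
```

```text
t: 9.55
tcp_pos: [0.434, -0.1841, 0.0201]
tool_rot: [-0.5, 0.5, -0.5, 0.5]
force: [0.2, -0.1, 0.3]
finger_gap: 0.748
t 9.55 tcp [ 0.434  -0.1841  0.0201] gap 0.748 F [ 0.2 -0.1  0.3] q [-0.64  0.75  1.97  0.    0.42 -0.64]
axes x,y,z in world
 [[ 0.001 -1.     0.   ]
 [ 0.    -0.    -1.   ]
 [ 1.     0.001  0.   ]]
shift cm [-0.13  0.29  0.  ] turn [-0.     0.001  0.   ] sgn 1
```

```bash
python3 -m handwheel '[-0.1,0.2,0,0,0,0,6.2, -0.1,0.3,0,0,0,0,5.8, -0.1,0.3,0,0,0,0,5.4, -0.1,0.3,0,0,0,0,5, -0.1,0.3,0,0,0,0,4.6, -0.1,0.3,0,0,0,0,4.2, -0.1,0.3,0,0,0,0,4.2, -0.1,0.3,0,0,0,0,4.2, -0.1,0.3,0,0,0,0,4.2, -0.1,0.3,0,0,0,0,4.2]' 50
python3 -m handwheel '[0,-0.5,0,0,0,0,4.2, 0,-1.5,0,0,0,0,4.2, 0,-3,0,0,0,0,4.2, 0,-5,0,0,0,0,4.2, 0,-7,0,0,0,0,4.2, 0,-9,0,0,0,0,4.2, 0,-11,0,0,0,0,4.2, 0,-12,0,0,0,0,4.2, 0,-12,0,0,0,0,4.2, 0,-12,0,0,0,0,4.2]' 50
python3 - <<'E'
from h import *
from station import manip
d=manip.snapshot("wrist");cv2.imwrite("pics/w8.png",d["frame"][:,:,::-1])
T=manip.sense()["tcp_pos"]
Q=cloud(d).reshape(-1,3)-T
M=Q[(np.abs(Q[:,0])<.0245)&(np.abs(Q[:,1])<.035)&(Q[:,2]<.03)&(Q[:,2]>-.04)]
z=np.median(M[:,2]);M2=M[abs(M[:,2]-z)<.004];print("ring top",(M2.min(0)+M2.max(0))/2,np.ptp(M2,0))
print("plane",np.linalg.lstsq(np.c_[M2[:,:2],np.ones(len(M2))],M2[:,2],rcond=None)[0])
go([.5815,.168,.13],1)
E
```

```text
t: 10.38
tcp_pos: [0.4336, -0.1833, 0.0176]
tool_rot: [0.5, -0.5, 0.5, -0.5]
force: [-0.9, 0.4, 7.6]
finger_gap: 0.562
t: 11.22
tcp_pos: [0.4337, -0.1833, 0.1376]
tool_rot: [0.5, -0.499, 0.501, -0.5]
force: [0.9, -0.0, -1.8]
finger_gap: 0.562
ring top [ 5.12175303e-06  4.08908938e-04 -3.34107438e-03] [0.04894735 0.05004833 0.00788903]
plane [-0.00016436 -0.0050334  -0.00340258]
t 11.27 tcp [ 0.4333 -0.183   0.1368] gap 0.554 F [-0.7  0.3 -1.3] q [-0.64  0.51  1.92  0.    0.71 -0.64]
axes x,y,z in world
 [[-0. -1. -0.]
 [-0.  0. -1.]
 [ 1. -0. -0.]]
shift cm [-35.1    0.69  14.82] turn [ 0. -0. -0.] sgn 1
```

View pics/w8.png

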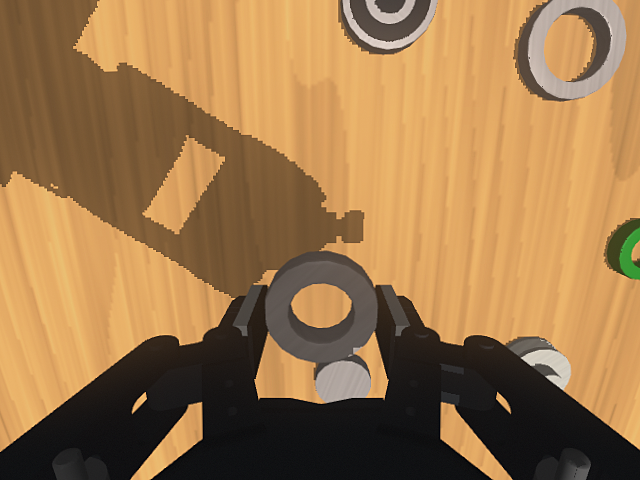

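The second ring is held level at (321,306), and the disc at (343,381) has not moved. On to the housing.

```bash
python3 -m handwheel '[-35,0,14.8,0,0,0,4.2, -35,0,14.8,0,0,0,4.2, -35,0,14.8,0,0,0,4.2, -35,0,14.8,0,0,0,4.2, -35,0,14.8,0,0,0,4.2, -35,0,14.8,0,0,0,4.2, -35,0,14.8,0,0,0,4.2, -35,0,14.8,0,0,0,4.2, -35,0,14.8,0,0,0,4.2, -35,0,14.8,0,0,0,4.2]' 50
python3 -m handwheel '[0,0,0,0,0,0,4.2, 0,0,0,0,0,0,4.2, 0,0,0,0,0,0,4.2]'
python3 -c "
from h import *
go([.5815,.168,.084],1)"
```

```text
t: 12.1
tcp_pos: [0.5837, 0.1731, 0.1355]
tool_rot: [-0.5, 0.499, -0.499, 0.503]
force: [0.6, -0.4, -1.6]
finger_gap: 0.557
t: 12.35
tcp_pos: [0.5801, 0.1655, 0.1356]
tool_rot: [-0.501, 0.501, -0.499, 0.499]
force: [-0.3, -0.5, -1.4]
finger_gap: 0.56
t 12.35 tcp [0.5801 0.1655 0.1356] gap 0.56 F [-0.3 -0.5 -1.4] q [ 0.09  0.64  1.58 -0.    0.92  0.09]
axes x,y,z in world
 [[-0.001 -1.     0.001]
 [-0.004 -0.001 -1.   ]
 [ 1.    -0.001 -0.004]]
shift cm [-0.26  5.16  0.16] turn [ 0.004 -0.001  0.001] sgn 1
```

```bash
python3 -m handwheel '[-0.2,1,0.1,0,0,0,4.2, -0.2,2,0.1,0,0,0,4.2, -0.2,3,0.1,0,0,0,4.2, -0.2,4,0.1,0,0,0,4.2, -0.2,4.7,0.1,0,0,0,4.2, -0.2,5.1,0.1,0,0,0,4.2, -0.2,5.2,0.1,0,0,0,4.2, -0.2,5.2,0.1,0,0,0,4.2, -0.2,5.2,0.1,0,0,0,4.2]' 50
python3 - <<'E'
from h import *
from station import manip
d=manip.snapshot("wrist");cv2.imwrite("pics/w9.png",d["frame"][:,:,::-1])
go([.5815,.168,.084],1)
E
```

```text
t: 13.1
tcp_pos: [0.583, 0.1688, 0.085]
tool_rot: [-0.5, 0.5, -0.5, 0.5]
force: [-0.1, 0.1, -2.5]
finger_gap: 0.562
t 13.15 tcp [0.5831 0.1689 0.0853] gap 0.555 F [ 0.9  0.2 -2.2] q [0.1  0.72 1.6  0.   0.82 0.1 ]
axes x,y,z in world
 [[ 0.    -1.    -0.   ]
 [ 0.001  0.    -1.   ]
 [ 1.     0.     0.001]]
shift cm [ 0.09  0.13 -0.16] turn [-0.001  0.    -0.   ] sgn 1
```

View pics/w9.png

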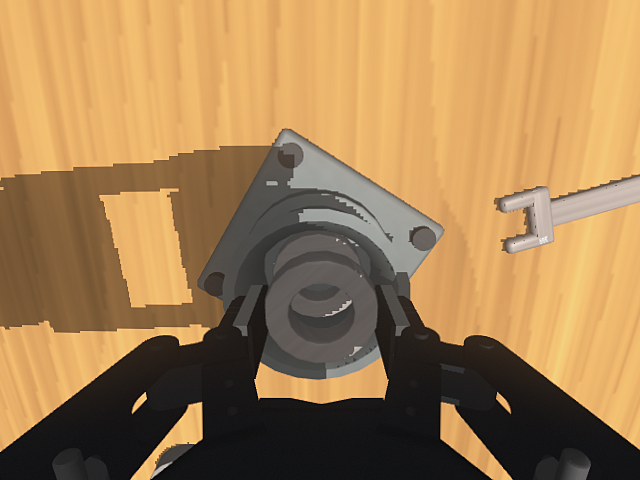

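The second ring at (322,306) is over the mouth, and the first is below it at (318,265). Release.

```bash
python3 -m handwheel '[0.1,0.1,-0.1,0,0,0,4.2, 0.1,0.1,-0.1,0,0,0,7, 0.1,0.1,-0.1,0,0,0,7, 0.1,0.1,-0.1,0,0,0,7, 0.1,0.1,-0.1,0,0,0,7, 0.1,-1,-0.1,0,0,0,7, 0.1,-3,-0.1,0,0,0,7, 0.1,-5,-0.1,0,0,0,7, 0.1,-7,-0.1,0,0,0,7, 0.1,-8,-0.1,0,0,0,7]' 50
python3 -m handwheel '[0,0,0,0,0,0,7, 0,0,0,0,0,0,7, 0,0,0,0,0,0,7, 0,0,0,0,0,0,7, 0,0,0,0,0,0,7, 0,0,0,0,0,0,7]'
python3 - <<'E'
from h import *
from station import manip
d=manip.snapshot("wrist");cv2.imwrite("pics/w10.png",d["frame"][:,:,::-1])
Q=cloud(d).reshape(-1,3);C=np.array([.5815,.168])
R=Q[(np.hypot(*(Q[:,:2]-C).T)<.05)&(Q[:,2]>.062)&(Q[:,2]<.072)];rc=(R.min(0)+R.max(0))/2
M=Q[(np.hypot(*(Q[:,:2]-C).T)<.030)&(Q[:,2]>.028)&(Q[:,2]<.062)]
z=M[:,2];print("z hist",np.histogram(z,bins=np.arange(.028,.063,.003)))
zt=.053;T=M[abs(z-zt)<.004];print("top",(T.min(0)+T.max(0))/2,np.ptp(T,0),"rim",rc)
print("plane",np.linalg.lstsq(np.c_[T[:,:2]-C,np.ones(len(T))],T[:,2],rcond=None)[0])
s=cloud(manip.snapshot("scene")).reshape(-1,3);M=s[(np.hypot(s[:,0]-.4549,s[:,1]+.3187)<.045)&(s[:,2]>.009)]
print("disc",(M.min(0)+M.max(0))/2)
print(manip.sense()["t"],manip.sense()["tcp_pos"],manip.sense()["force"])
E
```

```text
t: 13.98
tcp_pos: [0.5831, 0.168, 0.1681]
tool_rot: [-0.499, 0.499, -0.501, 0.501]
force: [0.0, 0.0, 1.6]
finger_gap: 0.817
t: 14.48
tcp_pos: [0.5811, 0.1677, 0.1638]
tool_rot: [0.501, -0.5, 0.5, -0.499]
force: [-0.6, 0.5, 0.1]
finger_gap: 0.82
z hist (array([  83,   80,   93,  167,   83,  115,  115,  454, 2025,    8,    0]), array([0.028, 0.031, 0.034, 0.037, 0.04 , 0.043, 0.046, 0.049, 0.052,
       0.055, 0.058, 0.061]))
top [0.57834164 0.16578534 0.05292693] [0.0525712  0.05553183 0.00781965] rim [0.58190275 0.16860585 0.06552017]
plane [-0.00141213 -0.00236584  0.05261825]
disc [ 0.45448375 -0.31942696  0.01323571]
14.5833 [0.58140434 0.16768784 0.16414963] [ 0.25175515 -0.30915225  0.68909826]
```

View pics/w10.png

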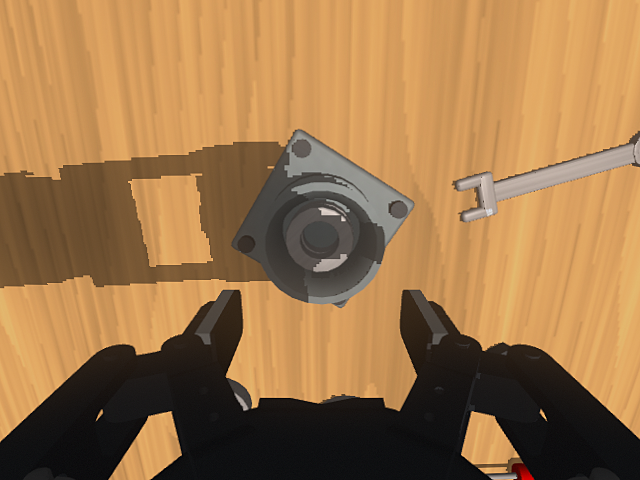

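The stack at (321,236) is level. Its top is at 52.7 mm against the expected 53 mm, and the gripper is clear, so I hand in.

```bash
python3 -c "
from station import manip
print(manip.sign_off())"
```

```text
the job is handed in; nothing more can be done
None
```

I gripped the two plain 50 mm steel rings on their x sides and dropped them one after the other into the housing neck. I handed the job in at about 14.6 s; the sign-off reports no verdict.

- **Stack height and level:** the top face is about 52.7 mm above the bench, where two rings flat on the bore floor would give 53 mm. It is level to under 0.2 degrees.
- **Centring:** the measured top face sits about 4.5 mm from the rim axis. That figure is rough because some bore wall falls inside the measured patch, which came out at 53–56 mm instead of 50 mm. The bore itself allows only 6 mm of play.
- **Disc and contact:** the disc is within 1 mm of where it started. The gripper was about 80 mm above the release height with no contact force.
- **Disagreements:** the scene and side cameras differed by about 2–3 mm on positions, within what the calibration allows. I used the wrist-camera readings to refine each grasp and the bore position. No check failed.

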